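# Set out the bric-a-brac row in reverse

### The arm

A 6-joint arm with a two-finger parallel gripper is mounted at the origin on the work surface. World frame = base frame: x ahead of the robot, y to its left, z up, the work surface at z = 0. Lengths are in mm, angles in rad, forces in N, time in s.
With the tool pointing down it reaches from about 325 to 775 mm from the base axis. Payload 9.3 kg.
Tool frame: the origin (TCP) lies at the very end of the fingers, on their centre line; the grasp point (between the pads) lies 19 mm behind it (robot.tcp_to_grasp is the z of the grasp point in the tool frame, in mm); z points along the fingers, y is the line along which they close (so a half turn about z gives the same grasp; the last joint's range is limited). The gripper opens to 85 mm and grips with 20 to 120 N. Pads are 22 mm wide; open, the fingers measure 114 mm over their backs; the gripper's body (76 mm by 85 mm) begins 54 mm behind the grasp point. The pads swing forward as they close: fully open they stand 13 mm farther back than shut.
Start: joints at [1.113, 0.259, 0.021, 1.334, 0, 1.418], TCP at [165.057, 524.645, 195.479] pointing down, gripper open.
Joint ranges: [-3.04, 3.04], [-0.91, 1.82], [-1.04, 1.36], [-1.92, 1.95], [-1.52, 1.45], [-3.14, 3.14]. Speed limits (rad/s): [2.22, 2.22, 2.79, 3.14, 3.14, 3.14].

### API

Orientations are given as [roll, pitch, yaw] about the fixed x, y, z axes, in that order (R = Rz(yaw) Ry(pitch) Rx(roll)).
In Python, from workcell import sensors, snapshot, robot, finder gives the robot as it stands.
- The arm moves only by the tool drive_tool, never from a script. Its arguments are lists of equal length, an entry for each row: "xyz": the shift along the tool's x, y, z in cm, a list of three; "rot": the turn, a rotation vector about the tool's x, y, z in rad, a list of three; "claw": the opening, from 0 (shut) to 1 (fully open). In form: {"xyz": [[x, y, z], ...], "rot": [[ax, ay, az], ...], "claw": [claw, ...]}. A call has 1 to 12 rows; each row is the pose to reach, as a shift and turn from the pose commanded when the call began, along the tool's axes at that moment; what a row does not reach only later rows make up. A row lasts 1/8 s, in which the tool goes at most 62.5 mm and 10.7 degrees, less where a joint would pass 70% of its speed; a pose out of reach is approached as far as the arm can. A call with a gripper value outside its range is refused whole. The fingers move at their own pace and stop on an object; the grip force is fixed at half the most. Time passes only in rows, so rows that repeat a pose let the fingers close. It gives the time, the measured TCP pose, the force, the opening and the grip force at its end, in the units of the state.
- sensors.get_state(): the state, without advancing time (a new reading comes with each control period).
- snapshot(name): name is "side" or "top"; returns a dict with "pixels" (420x560x3 uint8, blue, green, red), "z_map" (420x560 float32, mm along the optical axis (not along the pixel's ray), 0 where there is no reading), "camera_matrix" (3x3 intrinsics, pixels), "cam_to_world" (4x4, takes a point from camera to world coordinates). Camera axes: x right, y up, looking along -z (the intrinsics and any distortion apply to the point x, -y, -z); pixel columns grow to the right and rows downward; lengths in mm; the calibration is good to about 2 mm. A picture is of the moment at which its call begins.
- robot.close_job(): hands the job in; it is judged then, once.
Trained networks look in the newest picture that a camera, given by its name, has taken for a name from the list of things; names that differ only in an ending like _2 or _b are one class to them, and where a whole thing is asked for, a point or a joint stands for the part that bears it (a point fixed in the world has none). Each returns a list of dicts, best first, with "conf" (0 to 1); they miss things now and then, are a little off and sometimes report something else, mostly with a low value. They report only what shows in the picture. A call takes as long as a camera call. They do not tell look-alikes from the thing itself.
- finder.spot_in(camera, name): "position" ([row, column] as shares, 0 to 1, of the picture: columns of its width, rows of its height, amid what is visible of it).
- finder.pinpoint(camera, name): "position" ([row, column] as shares, 0 to 1, of the picture: columns of its width, rows of its height: a listed point, or the origin of a listed thing).
The state is a dict: "time_s": time; "qpos": joint angles; "qd": joint speeds; "joint_torque": joint torques, N m; "tcp_pos": TCP position; "ee_rot": TCP orientation; "ft_force": force on the tool from outside, world axes, zero at the start; "ft_torque": the same for the moment, N m; "width": finger opening in mm; "grasp_force": force on a finger pad.
Only numpy, scipy, OpenCV 4.12 (cv2) and the standard library are available. Lean on these libraries where they do the work, as an engineer would, in place of code of your own. Each camera call takes 0.05 s, during which the arm holds its last target. There are 200 camera calls.

### The job

Move the four pieces of bric-a-brac (pepper mill, bud vase, hand bell, tin) from the grey intake crate to the wooden display rack, one to a compartment and in reverse order, so that the customer opposite reads the row as you see it now: the piece leftmost in the crate, seen from the robot, goes rightmost in the rack, the second from the left goes second from the right, and so on. Stand each one upright on the floor of its compartment, and set it down gently; never let one drop.

Things in the scene. Friction and masses are not known exactly. Their poses are not given: they have to be found in the camera images.
- crate: Grey plastic intake crate, fixed, 100 x 340 mm, left or right of the rack. Origin: centre of its underside, on the table; x points away from the robot, y to the robot's left, both within 0.3 rad. Four equal open compartments along y, centres at y = -120, -40, 40, 120 mm, x = 0; inner floor 17 mm above the table, walls end at 28 mm, end walls at 42 mm.
- rack: Pale wooden display rack, fixed, 94 x 344 mm plinth, empty at the start. Origin: centre of its underside, on the table; x points away from the robot, y to its left, both within 0.3 rad. Four equal compartments along y, centres at y = -120, -40, 40, 120 mm, x = 0; 70 mm square inside, inner floor 40 mm above the table, walls 10 mm thick ending at 51 mm, end walls at 55 mm.
- mill: Dark wooden pepper mill, 107 mm tall: foot 48 mm across, waist 30 mm across at 55 mm height, head 42 mm across at 80 to 92 mm, small steel knob on top. About 160 g. Solid of revolution, origin at the centre of its underside, z up. It starts upright in a compartment of the crate, within 4 mm of its centre.
- vase: White china bud vase, 92 mm tall: foot 48 mm, belly 54 mm across at 20 to 36 mm, neck 22 to 24 mm across from 54 to 76 mm height, lip 34 mm across with a dark mouth. About 180 g. Solid of revolution, origin at the centre of its underside, z up. It starts upright in a compartment of the crate, within 4 mm of its centre.
- bell: Brass hand bell, mouth down, 88 mm tall: skirt 52 mm across at the bottom narrowing to 18 mm at 46 mm height; wooden handle above it, 20 mm across from 58 to 80 mm height. About 200 g. Solid of revolution, origin at the centre of its underside, z up. It starts upright in a compartment of the crate, within 4 mm of its centre.
- tin: Plain round steel tin, 50 mm across (lid 51 mm), 68 mm tall to the lid with a black knob 12 mm across and 7 mm high on top. About 150 g. Solid of revolution, origin at the centre of its underside, z up. It starts upright in a compartment of the crate, within 4 mm of its centre.
- cell_mill: The compartment of the crate in which the mill stands at the start; fixed to the crate all through, so it tells the starting order afterwards too. Square grey tray, 70 mm inside, 80 mm outside, walls 5 mm thick and 16 mm high, floor 5 mm thick; origin: centre of its underside, 12 mm above the table.
- cell_vase: The compartment of the crate in which the vase stands at the start; fixed to the crate all through, so it tells the starting order afterwards too. Square grey tray, 70 mm inside, 80 mm outside, walls 5 mm thick and 16 mm high, floor 5 mm thick; origin: centre of its underside, 12 mm above the table.
- cell_bell: The compartment of the crate in which the bell stands at the start; fixed to the crate all through, so it tells the starting order afterwards too. Square grey tray, 70 mm inside, 80 mm outside, walls 5 mm thick and 16 mm high, floor 5 mm thick; origin: centre of its underside, 12 mm above the table.
- cell_tin: The compartment of the crate in which the tin stands at the start; fixed to the crate all through, so it tells the starting order afterwards too. Square grey tray, 70 mm inside, 80 mm outside, walls 5 mm thick and 16 mm high, floor 5 mm thick; origin: centre of its underside, 12 mm above the table.
Not all that is in view belongs to the job. Leave any green look-alike of the tin alone.

How it is judged (in metres and radians):
At the end, for the whole second after the job is handed in: All four pieces stand in the rack in the reverse of their order in the crate: each within 15 mm of the centre of its compartment along both rack axes, on the floor (origin 35 to 46 mm above the rack's underside), within 0.12 rad of upright, released and at rest (((y of cell_mill in the frame of crate between -0.14 and -0.1 m and y of mill in the frame of rack between 0.105 and 0.135 m) or (y of cell_mill in the frame of crate between -0.06 and -0.02 m and y of mill in the frame of rack between 0.025 and 0.055 m) or (y of cell_mill in the frame of crate between 0.02 and 0.06 m and y of mill in the frame of rack between -0.055 and -0.025 m) or (y of cell_mill in the frame of crate between 0.1 and 0.14 m and y of mill in the frame of rack between -0.135 and -0.105 m)) and x of mill in the frame of rack between -0.015 and 0.015 m and z of mill in the frame of rack between 0.035 and 0.046 m and angle between each of mill, vase, bell, tin's own z axis and vertical below 0.12 rad and linear speed of each of mill, vase, bell, tin below 0.03 m/s and angular speed of each of mill, vase, bell, tin below 0.3 rad/s and contact force between each of mill, vase, bell, tin and the fingers below 0.1 N and ((y of cell_vase in the frame of crate between -0.14 and -0.1 m and y of vase in the frame of rack between 0.105 and 0.135 m) or (y of cell_vase in the frame of crate between -0.06 and -0.02 m and y of vase in the frame of rack between 0.025 and 0.055 m) or (y of cell_vase in the frame of crate between 0.02 and 0.06 m and y of vase in the frame of rack between -0.055 and -0.025 m) or (y of cell_vase in the frame of crate between 0.1 and 0.14 m and y of vase in the frame of rack between -0.135 and -0.105 m)) and x of vase in the frame of rack between -0.015 and 0.015 m and z of vase in the frame of rack between 0.035 and 0.046 m and ((y of cell_bell in the frame of crate between -0.14 and -0.1 m and y of bell in the frame of rack between 0.105 and 0.135 m) or (y of cell_bell in the frame of crate between -0.06 and -0.02 m and y of bell in the frame of rack between 0.025 and 0.055 m) or (y of cell_bell in the frame of crate between 0.02 and 0.06 m and y of bell in the frame of rack between -0.055 and -0.025 m) or (y of cell_bell in the frame of crate between 0.1 and 0.14 m and y of bell in the frame of rack between -0.135 and -0.105 m)) and x of bell in the frame of rack between -0.015 and 0.015 m and z of bell in the frame of rack between 0.035 and 0.046 m and ((y of cell_tin in the frame of crate between -0.14 and -0.1 m and y of tin in the frame of rack between 0.105 and 0.135 m) or (y of cell_tin in the frame of crate between -0.06 and -0.02 m and y of tin in the frame of rack between 0.025 and 0.055 m) or (y of cell_tin in the frame of crate between 0.02 and 0.06 m and y of tin in the frame of rack between -0.055 and -0.025 m) or (y of cell_tin in the frame of crate between 0.1 and 0.14 m and y of tin in the frame of rack between -0.135 and -0.105 m)) and x of tin in the frame of rack between -0.015 and 0.015 m and z of tin in the frame of rack between 0.035 and 0.046 m); the robot touches nothing.
It fails at once if A piece is dropped: it moves faster than 0.7 m/s while the fingers do not touch it (a fall of about 25 mm) ((linear speed of mill above 0.7 m/s and contact force between mill and the fingers below 0.05 N) or (linear speed of vase above 0.7 m/s and contact force between vase and the fingers below 0.05 N) or (linear speed of bell above 0.7 m/s and contact force between bell and the fingers below 0.05 N) or (linear speed of tin above 0.7 m/s and contact force between tin and the fingers below 0.05 N)).
It also fails if it takes over 112 s, if anything falls off the work surface, if the arm or the gripper's body presses on something with over 40 N, if the wrist force passes 120 N, or if a joint passes its speed limit or range.

## Working session

There is one attempt and no reset: what is moved stays moved. The work goes in short steps, Python scripts to look and compute and a tool call to move; the robot and the scene stay as the last step left them, time stands still between calls to the robot, and variables do not carry over. Pictures are saved under pics/ and viewed, at most 14 in all, crops included, and the job is handed in when it is done.

Besides the shell and the picture viewer there is one more tool, called as name(argument=value, ...), one argument or row to a line, values as JSON. drive_tool: Moves the arm, as the interface text tells. Its arguments: {"type":"object","properties":{"xyz":{"type":"array","items":{"type":"array","items":{"type":"number"}}},"rot":{"type":"array","items":{"type":"array","items":{"type":"number"}}},"claw":{"type":"array","items":{"type":"number"}}},"required":["xyz","rot","claw"]}

```bash
mkdir -p pics; python3 - <<'E'
from workcell import sensors, snapshot, robot, finder
import cv2
s=sensors.get_state(); print({k:s[k] for k in('time_s','tcp_pos','ee_rot','width','ft_force')}, robot.tcp_to_grasp)
for n in('top','side'):
    d=snapshot(n); cv2.imwrite(f'pics/{n}0.png',d['pixels']); print(n,d['camera_matrix'].tolist(),d['cam_to_world'].round(3).tolist())
    for o in('mill','vase','bell','tin','crate','rack'):
        print(o,[(round(r['position'][1]*560),round(r['position'][0]*420),round(r['conf'],2)) for r in finder.pinpoint(n,o)[:3]])
E
```

```text
{'time_s': 0.0, 'tcp_pos': array([164.93252257, 524.33730728, 194.83999752]), 'ee_rot': array([-3.14023067e+00, -1.87433198e-04,  2.83678313e+00]), 'width': 85.27463797332337, 'ft_force': array([ 0.46671618, -0.46932554,  0.49381938])} -18.700000000000003
top [[383.5764219170516, 0.0, 276.5230596791495], [0.0, 383.5764219170516, 213.10840687231806], [0.0, 0.0, 1.0]] [[-0.011, 0.993, -0.118, 394.843], [-1.0, -0.011, 0.005, 2.132], [0.004, 0.118, 0.993, 866.262], [0.0, 0.0, 0.0, 1.0]]
mill [(204, 222, 0.58), (203, 218, 0.26)]
vase [(165, 216, 0.88), (235, 219, 0.37)]
bell [(129, 216, 0.62)]
tin [(219, 294, 0.91), (235, 219, 0.89), (220, 146, 0.89)]
crate [(128, 213, 0.52)]
rack [(372, 202, 0.7)]
side [[442.8795659539396, 0.0, 279.29036621808456], [0.0, 442.8795659539396, 210.3165848542965], [0.0, 0.0, 1.0]] [[0.909, 0.294, -0.297, 166.871], [-0.417, 0.644, -0.642, -677.849], [0.002, 0.707, 0.707, 799.524], [0.0, 0.0, 0.0, 1.0]]
mill [(251, 183, 0.95)]
vase [(245, 164, 0.64), (261, 199, 0.43)]
bell [(236, 143, 0.81)]
tin [(203, 212, 0.96), (318, 173, 0.95), (327, 205, 0.76)]
crate [(250, 179, 0.73), (262, 200, 0.15)]
rack [(334, 281, 0.7)]
```

View pics/top0.png

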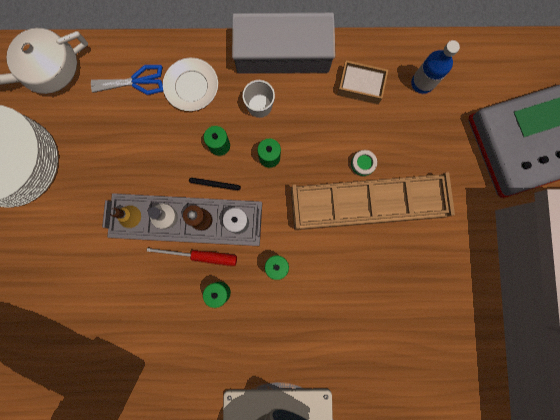

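View pics/side0.png

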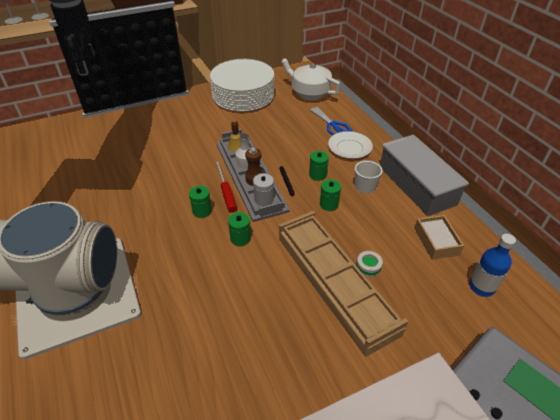

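Top picture: left to right in the crate are the bell (129,216), vase (163,215), mill (196,216) and tin (235,219). Possible confusions for the tin are the green tins at (215,295), (277,268), (216,140) and (269,152). I choose the steel one at (235,219). The rack is at (372,202). Next I measure with both depth maps.

```bash
cat > h.py <<'E'
from workcell import sensors, snapshot, robot, finder
import numpy as np, cv2
from scipy.optimize import least_squares
def cloud(n):
    d=snapshot(n); z=d['z_map']; K=d['camera_matrix']; v,u=np.nonzero(z>0); q=z[v,u]
    P=np.stack([(u-K[0,2])/K[0,0]*q,-(v-K[1,2])/K[1,1]*q,-q],1)
    M=d['cam_to_world']; return P@M[:3,:3].T+M[:3,3], d
def sel(P,c,r,z0,z1): return P[(np.hypot(*(P[:,:2]-c).T)<r)&(P[:,2]>z0)&(P[:,2]<z1)]
def circ(P,c,r):
    s=least_squares(lambda p:np.hypot(*(P[:,:2]-p).T)-r,c,loss='soft_l1',f_scale=1.5); return s.x,np.median(abs(s.fun)),len(P)
def plan(x,y,z,yaw):
    "print shift in tool axes (cm) and turn"
    from scipy.spatial.transform import Rotation as R
    s=sensors.get_state(); A=R.from_euler('xyz',s['ee_rot']); B=R.from_euler('xyz',[np.pi,0,yaw])
    print('shift',(A.inv().apply(np.array([x,y,z])-s['tcp_pos'])/10).round(2),'rot',(A.inv()*B).as_rotvec().round(3))
E
python3 - <<'E'
from h import *
T,d=cloud('top'); S,_=cloud('side')
cv2.imwrite('pics/crop0.png',cv2.resize(d['pixels'][185:255,95:275],None,fx=4,fy=4,interpolation=cv2.INTER_CUBIC))
for nm,P in(('top',T),('side',S)):
    # coarse regions
    for o,c0,z0,z1 in(('crate',(395,225),20,43),('rack',(425,-220),44,58)):
        Q=P[(abs(P[:,0]-c0[0])<110)&(abs(P[:,1]-c0[1])<215)&(P[:,2]>z0)&(P[:,2]<z1)]
        m=np.zeros((600,800),np.uint8); ij=((Q[:,:2]-c0)).round().astype(int); m[300+ij[:,0],400+ij[:,1]]=255
        m=cv2.morphologyEx(m,cv2.MORPH_CLOSE,np.ones((7,7)))
        n,l,st,_=cv2.connectedComponentsWithStats(m); k=1+np.argmax(st[1:,4])
        r=cv2.minAreaRect(np.argwhere(l==k).astype(np.float32)-[300,400]+np.float32(c0)) if 0 else cv2.minAreaRect((np.argwhere(l==k)-[300,400]+np.array(c0)).astype(np.float32))
        print(nm,o,np.round(r[0],1),np.round(r[1],1),round(r[2],2),len(Q))
    zt=P[(abs(P[:,0]-300)<30)&(abs(P[:,1])<60)][:,2]; print('table z',np.median(zt) if len(zt) else None)
E
```

```text
top crate [471.9 203.5] [340.8  68.5] 89.24 1800
top rack [ 508.6 -209.5] [ 76.8 341. ] 4.32 1213
table z -0.2910191733394072
side crate [397.3 135.1] [101.3  21. ] 82.23 1210
side rack [ 509. -209.] [ 76.3 342.3] 4.21 1349
table z -1.2979929942873127
```

View pics/crop0.png

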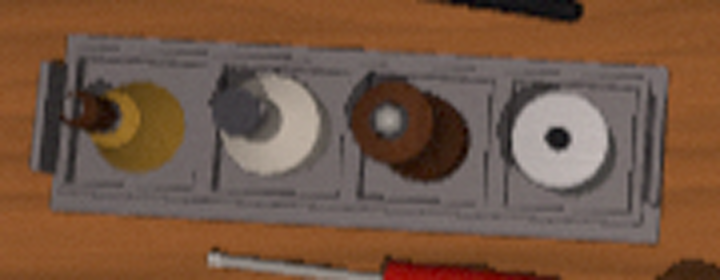

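The crop shows, left to right, bell (95,110), vase (240,110), mill (390,120) and the plain white steel tin (558,138). None is green, so the choice holds. I refine with corrected regions.

```bash
cat > m.py <<'E'
from h import *
T,d=cloud('top'); S,_=cloud('side')
for o,c0,z0,z1 in(('crate',(475,203),22,45),('rack',(515,-209),46,58)):
  for nm,P in(('top',T),('side',S),('both',np.vstack([T,S]))):
    Q=P[(abs(P[:,0]-c0[0])<75)&(abs(P[:,1]-c0[1])<190)&(P[:,2]>z0)&(P[:,2]<z1)]
    m=np.zeros((600,800),np.uint8); ij=((Q[:,:2]-c0)).round().astype(int); m[300+ij[:,0],400+ij[:,1]]=255
    m=cv2.morphologyEx(m,cv2.MORPH_CLOSE,np.ones((7,7))); m=cv2.morphologyEx(m,cv2.MORPH_OPEN,np.ones((3,3)))
    n,l,st,_=cv2.connectedComponentsWithStats(m); k=1+np.argmax(st[1:,4])
    r=cv2.minAreaRect((np.argwhere(l==k)-[300,400]+np.array(c0)).astype(np.float32))
    b=cv2.boxPoints(r); print(nm,o,np.round(r[0],1),np.round(r[1],1),round(r[2],2))
    a=np.radians(r[2]); yaw=(a+np.pi/4)%(np.pi/2)-np.pi/4
    C,Y=np.array(r[0]),yaw
  cells=[C+np.array([-np.sin(Y),np.cos(Y)])*k for k in(-120,-40,40,120)]
  print(o,'yaw',round(Y,3),np.round(cells,1).tolist())
  if o=='crate': cr=cells
A=np.vstack([T,S])
for o,k,a,b,r in(('bell',3,75,97,10),('vase',2,73,91,11.5),('mill',1,98,108,21),('tin',0,28,78,25)):
    for nm,P in(('top',T),('side',S),('both',A)):
        Q=sel(P,cr[k],38,a,b)
        if len(Q)>8: x,e,n=circ(Q,cr[k],r); print(o,nm,x.round(1),round(e,2),n)
E
python3 m.py
```

```text
top crate [484.  203.2] [340.5  80.7] 86.21
side crate [458.2  49.3] [39.  88.4] 46.01
both crate [484.1 202.6] [342.6  81.3] 86.31
crate yaw -0.064 [[476.4, 82.8], [481.5, 162.7], [486.7, 242.5], [491.8, 322.3]]
top rack [ 517.5 -208.8] [ 93.8 340.8] 4.13
side rack [ 517.7 -209.1] [ 94.6 341.4] 4.32
both rack [ 518.  -208.9] [ 94.7 341.9] 4.16
rack yaw 0.073 [[526.7, -328.5], [520.9, -248.7], [515.1, -169.0], [509.3, -89.2]]
bell top [491.2 325.5] 0.34 46
bell side [491.  325.6] 0.77 46
bell both [491.1 325.5] 0.49 92
vase top [487.8 242.3] 0.24 35
vase side [488.5 242.6] 0.91 40
vase both [488.1 242.5] 0.52 75
mill top [481.8 165.2] 0.34 32
mill side [483.2 165.8] 0.93 62
mill both [482.6 165.5] 1.03 94
tin top [474.8  84.4] 0.26 68
tin side [475.8  84.9] 0.8 299
tin both [475.5  84.8] 0.82 367
```

```bash
python3 -c "
from h import *
plan(491,325.5,150,1.507)"
```

```text
shift [-37.07  -9.21   4.55] rot [ 0.   -0.    1.33]
```

drive_tool(
  xyz=[
    [-5,-1.2,0.5],
    [-10,-2.5,1],
    [-15,-3.7,1.5],
    [-20,-5,2],
    [-25,-6.2,3],
    [-30,-7.5,3.5],
    [-35,-8.7,4],
    [-37.1,-9.2,4.5],
    [-37.1,-9.2,4.5],
    [-37.1,-9.2,4.5],
    [-37.1,-9.2,4.5],
    [-37.1,-9.2,4.5],
  ],
  rot=[
    [0,0,0.16],
    [0,0,0.32],
    [0,0,0.48],
    [0,0,0.64],
    [0,0,0.8],
    [0,0,0.96],
    [0,0,1.12],
    [0,0,1.28],
    [0,0,1.33],
    [0,0,1.33],
    [0,0,1.33],
    [0,0,1.33],
  ],
  claw=[1,1,1,1,1,1,1,1,1,1,1,1],
)

```text
time_s: 2.4
tcp_pos: [491.1, 325.8, 150.7]
ee_rot: [3.141, -0.0, 1.508]
ft_force: [0.5, -0.1, -0.5]
width: 85.7
grasp_force: 0.0
```

```bash
python3 -c "
from h import *
plan(491,325.5,67,1.507)"
```

```text
shift [-0.04 -0.01  8.37] rot [ 0.    -0.     0.001]
```

drive_tool(
  xyz=[
    [0,0,2],
    [0,0,4],
    [0,0,6],
    [0,0,8],
    [0,0,8.4],
    [0,0,8.4],
    [0,0,8.4],
    [0,0,8.4],
    [0,0,8.4],
    [0,0,8.4],
    [0,0,8.4],
    [0,0,8.4],
  ],
  rot=[
    [0,0,0],
    [0,0,0],
    [0,0,0],
    [0,0,0],
    [0,0,0],
    [0,0,0],
    [0,0,0],
    [0,0,0],
    [0,0,0],
    [0,0,0],
    [0,0,0],
    [0,0,0],
  ],
  claw=[1,1,1,1,1,0,0,0,0,0,0,0],
)

```text
time_s: 3.9
tcp_pos: [491.4, 325.6, 66.9]
ee_rot: [3.141, -0.0, 1.507]
ft_force: [-2.1, -0.4, 6.2]
width: 8.2
grasp_force: 54.2
```

```bash
python3 - <<'E'
from h import *
print(sensors.get_state()['width'],sensors.get_state()['grasp_force'])
a=snapshot('side')['pixels'][90:230,180:320]; b=snapshot('top')['pixels'][160:300,60:200]
cv2.imwrite('pics/g1.png',cv2.resize(np.hstack([a,b]),None,fx=2.8,fy=2.8,interpolation=cv2.INTER_CUBIC))
E
```

```text
8.215222778709537 54.239492236229125
```

View pics/g1.png

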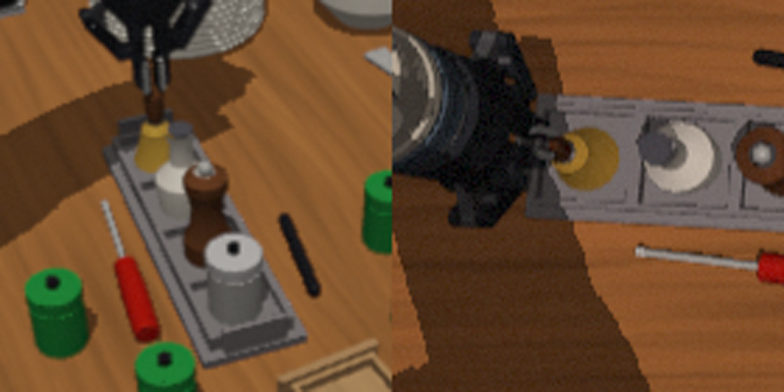

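The picture shows the bell at (150,110) still in its cell, but the fingers seem beyond it or too high. I check the fingertips and the bell with depth.

```bash
python3 - <<'E'
from h import *
T,dt=cloud('top'); S,ds=cloud('side')
for nm,P,d in(('top',T,dt),('side',S,ds)):
    z=d['z_map']; v,u=np.nonzero(z>0); C=d['pixels'][v,u].astype(int)
    Q=np.hypot(P[:,0]-491,P[:,1]-330)<32
    for a in range(35,150,8):
        k=Q&(P[:,2]>=a)&(P[:,2]<a+8)
        if k.sum(): 
            brown=k&(C[:,2]-C[:,0]>18)
            gk=k&~brown
            f=lambda m:(P[m].min(0).round()[:2].tolist(),P[m].max(0).round()[:2].tolist(),int(m.sum())) if m.any() else None
            print(nm,a,'brown',f(brown),'grey',f(gk))
E
```

```text
top 35 brown ([473.0, 306.0], [510.0, 336.0], 49) grey None
top 43 brown ([474.0, 308.0], [507.0, 330.0], 40) grey None
top 51 brown ([476.0, 309.0], [506.0, 336.0], 65) grey None
top 59 brown ([479.0, 313.0], [503.0, 334.0], 33) grey None
top 67 brown None grey ([488.0, 316.0], [488.0, 316.0], 1)
top 75 brown ([481.0, 315.0], [500.0, 325.0], 13) grey ([484.0, 316.0], [496.0, 319.0], 3)
top 83 brown ([482.0, 315.0], [499.0, 321.0], 14) grey None
top 91 brown ([486.0, 316.0], [496.0, 319.0], 12) grey ([484.0, 317.0], [496.0, 333.0], 3)
top 99 brown ([480.0, 315.0], [495.0, 319.0], 9) grey ([482.0, 314.0], [498.0, 321.0], 5)
top 107 brown ([496.0, 314.0], [496.0, 314.0], 1) grey ([474.0, 313.0], [507.0, 336.0], 24)
top 115 brown None grey ([473.0, 313.0], [507.0, 328.0], 31)
top 123 brown ([496.0, 334.0], [496.0, 334.0], 1) grey ([474.0, 314.0], [508.0, 333.0], 23)
top 131 brown ([496.0, 331.0], [496.0, 331.0], 1) grey ([473.0, 312.0], [501.0, 330.0], 27)
top 139 brown None grey ([469.0, 311.0], [514.0, 320.0], 25)
top 147 brown ([515.0, 312.0], [515.0, 312.0], 1) grey ([464.0, 310.0],
[... 518 characters left out ...]
rown ([481.0, 314.0], [497.0, 328.0], 17) grey None
side 99 brown ([485.0, 313.0], [498.0, 322.0], 8) grey ([481.0, 313.0], [499.0, 331.0], 7)
side 107 brown ([474.0, 316.0], [507.0, 321.0], 3) grey ([475.0, 310.0], [506.0, 330.0], 22)
side 115 brown ([473.0, 319.0], [508.0, 332.0], 3) grey ([473.0, 313.0], [507.0, 329.0], 30)
side 123 brown ([474.0, 316.0], [507.0, 336.0], 8) grey ([473.0, 315.0], [506.0, 335.0], 23)
side 131 brown ([475.0, 317.0], [508.0, 331.0], 4) grey ([473.0, 310.0], [506.0, 337.0], 32)
side 139 brown ([469.0, 321.0], [469.0, 321.0], 1) grey ([471.0, 310.0], [513.0, 336.0], 31)
side 147 brown ([463.0, 316.0], [465.0, 317.0], 2) grey ([462.0, 310.0], [519.0, 337.0], 48)
```

The fingertips are really at z≈101 while the reported TCP is 67, so the tip sits about 34 mm higher than reported. The fingers hold only the top of the handle. I open, lower and grip again.

drive_tool(
  xyz=[
    [0,0,0],
    [0,0,0],
    [0,0,0],
    [0,0,0],
    [0,0,0],
    [0,0,0],
  ],
  rot=[
    [0,0,0],
    [0,0,0],
    [0,0,0],
    [0,0,0],
    [0,0,0],
    [0,0,0],
  ],
  claw=[1,1,1,1,1,1],
)

```text
time_s: 4.85
tcp_pos: [491.4, 325.5, 66.5]
ee_rot: [3.142, 0.0, 1.507]
ft_force: [0.4, -0.3, 0.2]
width: 85.4
grasp_force: 0.0
```

```bash
python3 - <<'E'
from h import *
T,dt=cloud('top'); S,ds=cloud('side')
for nm,P,d in(('top',T,dt),('side',S,ds)):
    z=d['z_map']; v,u=np.nonzero(z>0); C=d['pixels'][v,u].astype(int)
    Q=(abs(P[:,0]-491)<75)&(abs(P[:,1]-325)<14)&(abs(P[:,0]-491)>37)
    print(nm,np.histogram(P[Q,2],bins=range(0,200,8))[0])
    k=Q&(P[:,2]>50); print(P[k&(P[:,2]<P[k,2].min()+12)].round())
    print('bell',circ(sel(P,np.array([491,325]),25,75,97),[491,325],10))
s=sensors.get_state(); print(s['tcp_pos'],s['ee_rot'],s['width'],s['qpos'])
E
```

```text
top [125  92   5  41   0   0   0   0   0   0   0   0   0   0   2  31  26  21
  17  16 145 106  84  23]
[[546. 314. 130.]
 [545. 315. 126.]
 [546. 315. 124.]
 [543. 316. 130.]
 [543. 315. 127.]
 [544. 314. 124.]
 [542. 315. 124.]
 [539. 311. 127.]
 [537. 311. 126.]
 [539. 313. 118.]
 [535. 312. 125.]
 [536. 312. 120.]
 [534. 329. 121.]
 [535. 328. 120.]
 [534. 325. 122.]
 [534. 322. 124.]
 [534. 320. 125.]
 [534. 318. 123.]
 [533. 315. 126.]
 [533. 312. 128.]
 [533. 312. 125.]
 [447. 317. 128.]
 [448. 318. 122.]
 [445. 317. 127.]
 [446. 317. 122.]
 [443. 318. 129.]
 [443. 318. 125.]
 [444. 317. 122.]
 [441. 323. 127.]
 [442. 322. 125.]
 [442. 320. 124.]
 [441. 317. 127.]
 [442. 317. 123.]
 [439. 322. 129.]
 [440. 322. 124.]
 [437. 321. 130.]
 [438. 320. 128.]
 [436. 322. 128.]
 [436. 323. 122.]]
bell (array([491.34811305, 325.60909347]), np.float64(0.236419837983032), 44)
side [22 27  4 11  0  0  0  0  0  0  0  0  0  0 11 20 30 32 32 24 74 55 51 23]
[[534. 325. 124.]
 [535. 329. 118.]
 [543. 320. 121.]
 [545. 316. 123.]
 [534. 328. 116.]
 [535. 320. 120.]
 [538. 314. 123.]
 [541. 314. 122.]
 [533. 316. 120.]
 [537. 312. 121.]
 [540. 312. 120.]
 [535. 321. 113.]
 [537. 312. 118.]
 [541. 315. 115.]
 [442. 322. 125.]
 [437. 324. 122.]
 [439. 323. 122.]
 [442. 324. 120.]
 [444. 320. 123.]
 [446. 317. 123.]
 [442. 323. 118.]
 [444. 320. 119.]
 [446. 318. 120.]
 [443. 320. 116.]
 [446. 319. 116.]]
bell (array([491.41357623, 326.05610794]), np.float64(0.8326102160090816), 47)
[491.33774345 325.57212241  66.47684049] [ 3.14159137e+00 -1.18994573e-05  1.50684239e+00] 85.09483587723453 [ 4.42877509e-01  3.89170581e-01 -1.23320467e-01  1.05829838e+00
  9.78212726e-06  2.07762777e+00]
```

drive_tool(
  xyz=[
    [0,0,1.2],
    [0,0,2.4],
    [0,0,3.4],
    [0,0,3.4],
    [0,0,3.4],
    [0,0,3.4],
    [0,0,3.4],
    [0,0,3.4],
    [0,0,3.4],
    [0,0,3.4],
  ],
  rot=[
    [0,0,0],
    [0,0,0],
    [0,0,0],
    [0,0,0],
    [0,0,0],
    [0,0,0],
    [0,0,0],
    [0,0,0],
    [0,0,0],
    [0,0,0],
  ],
  claw=[1,1,1,0,0,0,0,0,0,0],
)

```text
time_s: 6.2
tcp_pos: [491.5, 325.7, 33.0]
ee_rot: [3.141, -0.0, 1.507]
ft_force: [-2.0, -0.1, 6.4]
width: 17.9
grasp_force: 59.0
```

drive_tool(
  xyz=[
    [0,0,-0.5],
    [0,0,-1.5],
    [0,0,-3],
    [0,0,-5],
    [0,0,-7],
    [0,0,-9],
    [0,0,-11],
    [0,0,-12.5],
    [0,0,-13],
    [0,0,-13],
  ],
  rot=[
    [0,0,0],
    [0,0,0],
    [0,0,0],
    [0,0,0],
    [0,0,0],
    [0,0,0],
    [0,0,0],
    [0,0,0],
    [0,0,0],
    [0,0,0],
  ],
  claw=[0,0,0,0,0,0,0,0,0,0],
)

```text
time_s: 7.45
tcp_pos: [491.3, 325.6, 162.5]
ee_rot: [3.142, -0.0, 1.507]
ft_force: [-0.8, -0.2, -2.8]
width: 17.8
grasp_force: 58.7
```

```bash
python3 - <<'E'
from h import *
a=snapshot('side')['pixels'][60:240,140:320]
b=snapshot('top')['pixels'][130:310,60:240]
cv2.imwrite('pics/g2.png',cv2.resize(np.hstack([a,b]),None,fx=2.2,fy=2.2,interpolation=cv2.INTER_CUBIC))
S,d=cloud('side'); z=d['z_map']; v,u=np.nonzero(z>0); C=d['pixels'][v,u].astype(int)
k=(np.hypot(S[:,0]-491,S[:,1]-325)<35)&(S[:,2]>100)&(C[:,2]-C[:,0]>40)
print(np.percentile(S[k],[0,5,50,95,100],axis=0).round())
plan(526.7,-328.5,163,1.644)
E
```

```text
[[466. 298. 141.]
 [470. 301. 147.]
 [486. 311. 164.]
 [505. 326. 190.]
 [514. 337. 230.]]
shift [-65.02   7.74  -0.1 ] rot [-0.001  0.001 -0.137]
```

View pics/g2.png

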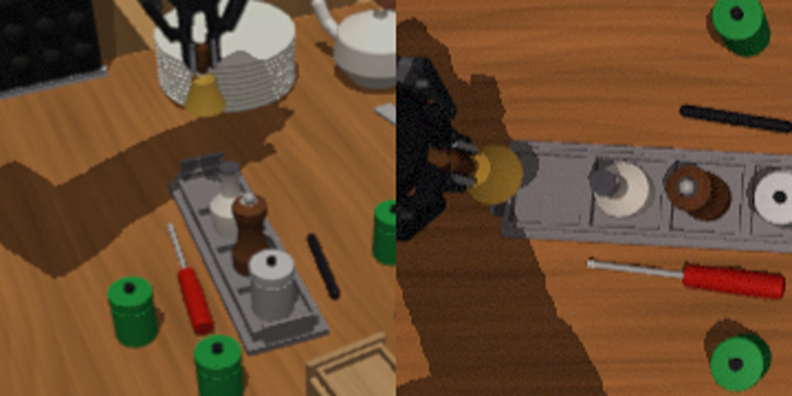

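The bell is held upright, with its bottom at about z=147, and its cell is empty. I carry it to the rack's right end.

drive_tool(
  xyz=[
    [-1.5,0.2,0],
    [-4.5,0.5,0],
    [-9,1.1,0],
    [-14,1.7,0],
    [-19,2.3,0],
    [-24,2.9,0],
    [-29,3.5,0],
    [-34,4,0],
    [-39,4.6,0],
    [-44,5.2,0],
    [-49,5.8,0],
    [-53,6.3,0],
  ],
  rot=[
    [0,0,0],
    [0,0,-0.01],
    [0,0,-0.02],
    [0,0,-0.03],
    [0,0,-0.04],
    [0,0,-0.05],
    [0,0,-0.06],
    [0,0,-0.07],
    [0,0,-0.08],
    [0,0,-0.09],
    [0,0,-0.1],
    [0,0,-0.11],
  ],
  claw=[0,0,0,0,0,0,0,0,0,0,0,0],
)

```text
time_s: 9.1
tcp_pos: [519.4, -210.0, 162.2]
ee_rot: [-3.141, 0.0, 1.616]
ft_force: [0.7, 0.7, -2.9]
width: 17.6
grasp_force: 58.7
```

```bash
python3 -c "
from h import *
plan(526.7,-328.5,57.5,1.644)"
```

```text
shift [-11.87   0.21  10.47] rot [-0.     0.    -0.028]
```

drive_tool(
  xyz=[
    [-3.5,0.1,0],
    [-6.5,0.1,0],
    [-9,0.2,0],
    [-11,0.2,0],
    [-11.9,0.2,0],
    [-11.9,0.2,1],
    [-11.9,0.2,3],
    [-11.9,0.2,5],
    [-11.9,0.2,7],
    [-11.9,0.2,8.5],
    [-11.9,0.2,9.2],
    [-11.9,0.2,9.2],
  ],
  rot=[
    [0,0,-0.01],
    [0,0,-0.02],
    [0,0,-0.03],
    [0,0,-0.03],
    [0,0,-0.03],
    [0,0,-0.03],
    [0,0,-0.03],
    [0,0,-0.03],
    [0,0,-0.03],
    [0,0,-0.03],
    [0,0,-0.03],
    [0,0,-0.03],
  ],
  claw=[0,0,0,0,0,0,0,0,0,0,0,0],
)

```text
time_s: 10.6
tcp_pos: [527.7, -325.8, 70.3]
ee_rot: [-3.141, -0.0, 1.647]
ft_force: [-0.3, -0.2, -0.5]
width: 17.9
grasp_force: 58.7
```

```bash
python3 - <<'E'
from h import *
plan(526.7,-328.5,56.5,1.644)
S,d=cloud('side'); z=d['z_map']; v,u=np.nonzero(z>0); C=d['pixels'][v,u].astype(int)
for nm,P in(('side',S),('top',cloud('top')[0])):
    Q=sel(P,np.array([526.7,-328.5]),32,64,72); Q=Q; print(nm,len(Q),circ(Q,[526.7,-328.5],22) if len(Q)>5 else '')
a=d['pixels'][190:400,240:450]
cv2.imwrite('pics/g3.png',cv2.resize(a,None,fx=2.5,fy=2.5,interpolation=cv2.INTER_CUBIC))
E
```

```text
shift [-0.26 -0.12  1.38] rot [-0.    -0.     0.003]
side 104 (array([ 529.33685378, -324.68133424]), np.float64(1.1148569721066224), 104)
top 87 (array([ 527.29701536, -327.68937024]), np.float64(0.7839155537897895), 87)
```

View pics/g3.png

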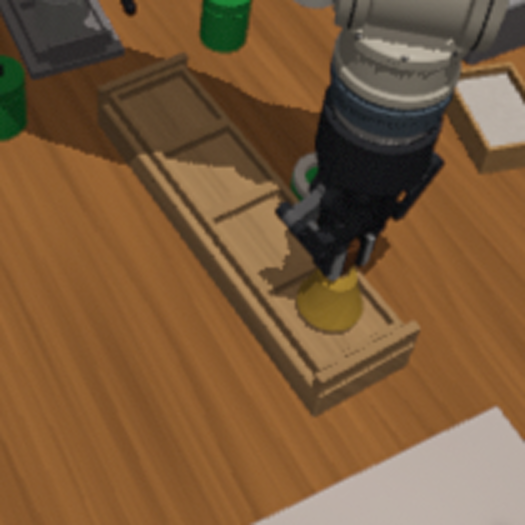

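The bell hangs centred over the rightmost compartment, (330,300) in the crop. I lower the last bit and watch the force.

drive_tool(
  xyz=[
    [-0.2,-0.1,0.3],
    [-0.2,-0.1,0.6],
    [-0.2,-0.1,0.9],
    [-0.2,-0.1,1.2],
    [-0.2,-0.1,1.3],
    [-0.2,-0.1,1.3],
  ],
  rot=[
    [0,0,0],
    [0,0,0],
    [0,0,0],
    [0,0,0],
    [0,0,0],
    [0,0,0],
  ],
  claw=[0,0,0,0,0,0],
)

```text
time_s: 11.45
tcp_pos: [526.9, -328.2, 57.4]
ee_rot: [-3.141, -0.0, 1.647]
ft_force: [0.2, -0.6, -1.5]
width: 17.9
grasp_force: 58.7
```

drive_tool(
  xyz=[
    [0,0,0.1],
    [0,0,0.1],
    [0,0,0.1],
    [0,0,0.1],
    [0,0,0.1],
    [0,0,0.1],
    [0,0,-0.5],
    [0,0,-2],
    [0,0,-4],
    [0,0,-6.5],
    [0,0,-7],
    [0,0,-7],
  ],
  rot=[
    [0,0,0],
    [0,0,0],
    [0,0,0],
    [0,0,0],
    [0,0,0],
    [0,0,0],
    [0,0,0],
    [0,0,0],
    [0,0,0],
    [0,0,0],
    [0,0,0],
    [0,0,0],
  ],
  claw=[0,1,1,1,1,1,1,1,1,1,1,1],
)

```text
time_s: 12.95
tcp_pos: [527.0, -328.3, 127.7]
ee_rot: [3.141, 0.0, 1.647]
ft_force: [-0.6, -0.1, -0.6]
width: 85.5
grasp_force: 0.0
```

```bash
python3 - <<'E'
from h import *
T=cloud('top')[0]; S=cloud('side')[0]; c=np.array([526.7,-328.5])
for P in(T,S):
    print(circ(sel(P,c,30,100,120),c,10), circ(sel(P,c,34,62,70),c,22))
plan(488.2,242.5,127,1.507)
E
```

```text
(array([ 525.94775319, -328.86336975]), np.float64(0.28182041881512276), 43) (array([ 528.38334517, -333.77213224]), np.float64(0.9226700042856688), 46)
(array([ 527.68931416, -327.83709715]), np.float64(0.37425183055202815), 79) (array([ 532.14255688, -323.95999256]), np.float64(0.860466534686319), 66)
shift [5.718e+01 5.000e-01 1.000e-02] rot [-0.001 -0.001  0.14 ]
```

drive_tool(
  xyz=[
    [3,0,0],
    [8.5,0.1,0],
    [14.5,0.1,0],
    [20.5,0.2,0],
    [26.5,0.2,0],
    [32.5,0.3,0],
    [38.5,0.3,0],
    [44.5,0.4,0],
    [50.5,0.4,0],
    [55,0.5,0],
    [57.2,0.5,0],
    [57.2,0.5,0],
  ],
  rot=[
    [0,0,0.01],
    [0,0,0.02],
    [0,0,0.03],
    [0,0,0.05],
    [0,0,0.06],
    [0,0,0.08],
    [0,0,0.09],
    [0,0,0.1],
    [0,0,0.12],
    [0,0,0.13],
    [0,0,0.14],
    [0,0,0.14],
  ],
  claw=[1,1,1,1,1,1,1,1,1,1,1,1],
)

```text
time_s: 14.55
tcp_pos: [487.7, 243.7, 126.5]
ee_rot: [-3.14, 0.001, 1.509]
ft_force: [-0.1, -0.1, -0.2]
width: 85.3
grasp_force: 0.0
```

```bash
python3 -c "
from h import *
plan(488.2,242.5,29,1.507)"
```

```text
shift [-0.11  0.07  9.75] rot [-0.002  0.001  0.002]
```

drive_tool(
  xyz=[
    [0,0,3],
    [0,0,6],
    [0,0,8.5],
    [0,0,9.8],
    [0,0,9.8],
    [0,0,9.8],
    [0,0,9.8],
    [0,0,9.8],
    [0,0,9.8],
    [0,0,9.8],
    [0,0,9.8],
    [0,0,9.8],
  ],
  rot=[
    [0,0,0],
    [0,0,0],
    [0,0,0],
    [0,0,0],
    [0,0,0],
    [0,0,0],
    [0,0,0],
    [0,0,0],
    [0,0,0],
    [0,0,0],
    [0,0,0],
    [0,0,0],
  ],
  claw=[1,1,1,1,1,0,0,0,0,0,0,0],
)

```text
time_s: 16.05
tcp_pos: [488.5, 242.6, 30.3]
ee_rot: [3.141, -0.0, 1.507]
ft_force: [-1.5, 0.6, 6.5]
width: 27.6
grasp_force: 53.1
```

```bash
python3 - <<'E'
from h import *
a=snapshot('side')['pixels'][80:220,180:320]; b=snapshot('top')['pixels'][160:300,80:220]
cv2.imwrite('pics/g4.png',cv2.resize(np.hstack([a,b]),None,fx=2.8,fy=2.8,interpolation=cv2.INTER_CUBIC))
E
```

```text
(no output)
```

View pics/g4.png

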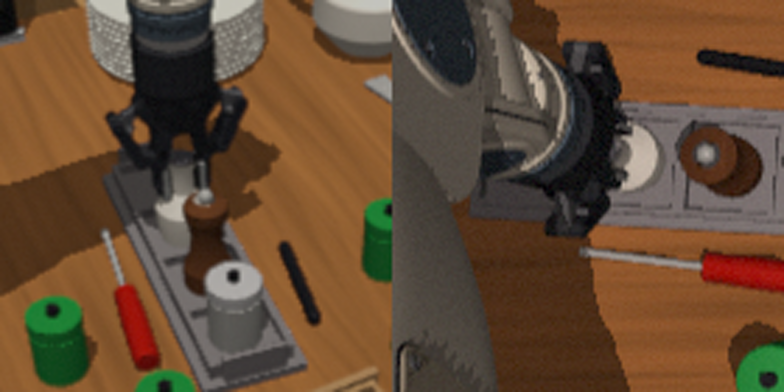

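The fingers straddle the vase's neck, around (180,180) in the left half, and the vase looks upright. I test-lift it.

drive_tool(
  xyz=[
    [0,0,-0.3],
    [0,0,-0.7],
    [0,0,-1.2],
    [0,0,-1.7],
    [0,0,-2],
    [0,0,-2],
    [0,0,-2],
  ],
  rot=[
    [0,0,0],
    [0,0,0],
    [0,0,0],
    [0,0,0],
    [0,0,0],
    [0,0,0],
    [0,0,0],
  ],
  claw=[0,0,0,0,0,0,0],
)

```text
time_s: 17.02
tcp_pos: [488.4, 242.4, 49.4]
ee_rot: [-3.141, 0.0, 1.507]
ft_force: [1.0, 0.5, -2.4]
width: 27.9
grasp_force: 54.7
```

```bash
python3 - <<'E'
from h import *
for n in('top','side'):
    P,d=cloud(n); z=d['z_map']; v,u=np.nonzero(z>0); C=d['pixels'][v,u].astype(int)
    k=(np.hypot(P[:,0]-488.2,P[:,1]-242.5)<30)&(C.min(1)>110); Q=P[k]
    print(n,len(Q),np.percentile(Q[:,2],[0,3,50,97,100]).round())
    for a in range(35,115,6):
        q=Q[(Q[:,2]>=a)&(Q[:,2]<a+6)]
        if len(q): print(a,q.min(0).round()[:2],q.max(0).round()[:2])
    if n=='side': cv2.imwrite('pics/g5.png',cv2.resize(d['pixels'][80:220,180:320],None,fx=4,fy=4,interpolation=cv2.INTER_CUBIC))
E
```

```text
top 1735 [ 13.  74. 527. 545. 547.]
65 [463. 220.] [513. 236.]
71 [462. 215.] [513. 242.]
77 [466. 218.] [510. 240.]
83 [468. 224.] [503. 236.]
89 [467. 227.] [500. 235.]
side 134 [ 16.  69.  79.  92. 340.]
65 [463. 219.] [495. 236.]
71 [462. 217.] [511. 248.]
77 [466. 221.] [508. 242.]
83 [473. 223.] [500. 236.]
89 [477. 228.] [499. 236.]
95 [480. 230.] [480. 230.]
```

View pics/g5.png

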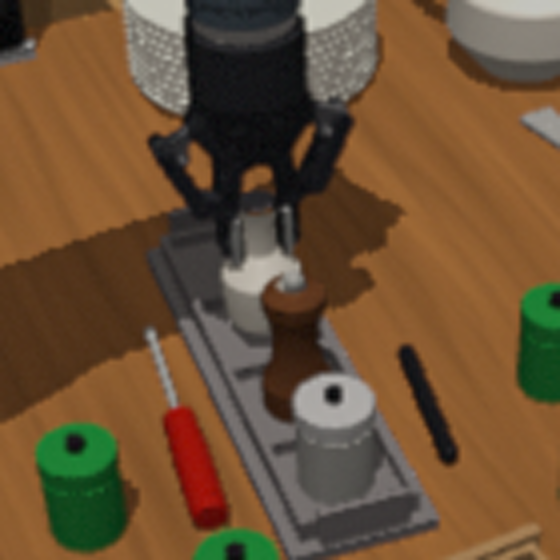

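The vase hangs upright and lifted, (260,270) in the crop. I raise it and carry it.

drive_tool(
  xyz=[
    [0,0,-0.5],
    [0,0,-2],
    [0,0,-4],
    [0,0,-6],
    [0,0,-8],
    [0,0,-9.5],
    [-1.5,0.2,-10.5],
    [-4.5,0.6,-10.5],
    [-9,1.2,-10.5],
    [-14,1.8,-10.5],
    [-19,2.5,-10.5],
    [-24,3.1,-10.5],
  ],
  rot=[
    [0,0,0],
    [0,0,0],
    [0,0,0],
    [0,0,0],
    [0,0,0],
    [0,0,0],
    [0,0,0],
    [0,0,-0.01],
    [0,0,-0.02],
    [0,0,-0.04],
    [0,0,-0.05],
    [0,0,-0.06],
  ],
  claw=[0,0,0,0,0,0,0,0,0,0,0,0],
)

```text
time_s: 18.62
tcp_pos: [503.5, -1.4, 154.6]
ee_rot: [-3.141, 0.0, 1.567]
ft_force: [0.9, -0.2, -1.5]
width: 27.6
grasp_force: 54.9
```

drive_tool(
  xyz=[
    [-5,0.3,0],
    [-10,0.7,0],
    [-15,1,0],
    [-19.5,1.4,0],
    [-22.5,1.6,0],
    [-24.3,1.7,0],
    [-24.8,1.7,0],
    [-24.8,1.7,0],
  ],
  rot=[
    [0,0,-0.02],
    [0,0,-0.03],
    [0,0,-0.04],
    [0,0,-0.06],
    [0,0,-0.07],
    [0,0,-0.08],
    [0,0,-0.08],
    [0,0,-0.08],
  ],
  claw=[0,0,0,0,0,0,0,0],
)

```text
time_s: 19.62
tcp_pos: [519.9, -246.6, 154.4]
ee_rot: [-3.141, -0.0, 1.647]
ft_force: [-0.0, 1.0, -1.9]
width: 27.8
grasp_force: 54.9
```

```bash
python3 -c "
from h import *
plan(520.9,-248.7,52.5,1.644)"
```

```text
shift [-0.23  0.09 10.19] rot [-0.    -0.     0.003]
```

drive_tool(
  xyz=[
    [0,0.1,1],
    [0,0.1,3],
    [0,0.1,5],
    [0,0.1,7],
    [0,0.1,8.3],
    [0,0.1,9],
    [0,0.1,9.4],
    [0,0.1,9.7],
    [0,0.1,9.9],
    [0,0.1,9.9],
  ],
  rot=[
    [0,0,0],
    [0,0,0],
    [0,0,0],
    [0,0,0],
    [0,0,0],
    [0,0,0],
    [0,0,0],
    [0,0,0],
    [0,0,0],
    [0,0,0],
  ],
  claw=[0,0,0,0,0,0,0,0,0,0],
)

```text
time_s: 20.88
tcp_pos: [521.1, -247.1, 55.6]
ee_rot: [3.141, 0.0, 1.647]
ft_force: [0.5, 0.2, -2.0]
width: 27.5
grasp_force: 54.9
```

```bash
python3 - <<'E'
from h import *
plan(520.9,-248.7,52.5,1.644)
c=np.array([520.9,-248.7])
for n in('top','side'):
    P,d=cloud(n); Q=sel(P,c,33,60,75); print(n,circ(Q,c,27))
E
```

```text
shift [-0.16 -0.03  0.31] rot [0.    0.    0.003]
top (array([ 520.47217973, -247.80179142]), np.float64(0.23265585787427945), 50)
side (array([ 522.06189562, -246.61237866]), np.float64(0.33298097246975544), 115)
```

drive_tool(
  xyz=[
    [-0.1,0,0.1],
    [-0.1,0,0.2],
    [-0.1,0,0.3],
    [-0.1,0,0.3],
  ],
  rot=[
    [0,0,0],
    [0,0,0],
    [0,0,0],
    [0,0,0],
  ],
  claw=[0,0,0,0],
)

```text
time_s: 21.48
tcp_pos: [521.3, -248.2, 53.3]
ee_rot: [3.141, 0.001, 1.647]
ft_force: [-1.9, 0.6, 5.3]
width: 27.4
grasp_force: 55.8
```

drive_tool(
  xyz=[
    [0,0,0],
    [0,0,0],
    [0,0,0],
    [0,0,0],
    [0,0,0],
    [0,0,-0.5],
    [0,0,-2],
    [0,0,-4],
    [0,0,-6.5],
    [0,0,-7.5],
    [0,0,-7.5],
  ],
  rot=[
    [0,0,0],
    [0,0,0],
    [0,0,0],
    [0,0,0],
    [0,0,0],
    [0,0,0],
    [0,0,0],
    [0,0,0],
    [0,0,0],
    [0,0,0],
    [0,0,0],
  ],
  claw=[1,1,1,1,1,1,1,1,1,1,1],
)

```text
time_s: 22.85
tcp_pos: [521.5, -248.2, 128.3]
ee_rot: [3.14, 0.001, 1.647]
ft_force: [0.3, -0.5, -0.4]
width: 85.2
grasp_force: 0.0
```

```bash
python3 - <<'E'
from h import *
c=np.array([520.9,-248.7])
for n in('top','side'):
    P,d=cloud(n); print(n,circ(sel(P,c,33,60,75),c,27),circ(sel(P,c,20,96,114),c,11.5))
plan(482.3,165.4,127,1.507)
E
```

```text
top (array([ 520.50594857, -248.87616382]), np.float64(0.22194869838053854), 60) (array([ 520.37699993, -248.69909456]), np.float64(0.4216843875073639), 45)
side (array([ 522.18496087, -247.69579895]), np.float64(0.518643097876117), 138) (array([ 522.2186532, -247.9226844]), np.float64(0.3931996793664059), 71)
shift [ 4.15e+01 -7.10e-01  1.00e-02] rot [-0.001 -0.     0.14 ]
```

drive_tool(
  xyz=[
    [3,-0.1,0],
    [8.5,-0.1,0],
    [14.5,-0.2,0],
    [20.5,-0.3,0],
    [26.5,-0.4,0],
    [32.5,-0.5,0],
    [37.5,-0.6,0],
    [40.5,-0.7,0],
    [41.5,-0.7,0],
    [41.5,-0.7,0],
    [41.5,-0.7,0],
  ],
  rot=[
    [0,0,0.01],
    [0,0,0.03],
    [0,0,0.05],
    [0,0,0.07],
    [0,0,0.09],
    [0,0,0.11],
    [0,0,0.13],
    [0,0,0.14],
    [0,0,0.14],
    [0,0,0.14],
    [0,0,0.14],
  ],
  claw=[1,1,1,1,1,1,1,1,1,1,1],
)

```text
time_s: 24.32
tcp_pos: [482.8, 164.3, 127.2]
ee_rot: [-3.141, 0.0, 1.506]
ft_force: [0.7, -0.3, -0.4]
width: 85.4
grasp_force: 0.0
```

drive_tool(
  xyz=[
    [0,0,2],
    [0,0,4.5],
    [0,0,7],
    [0,0,8.2],
    [0,0,8.2],
    [0,0,8.2],
    [0,0,8.2],
    [0,0,8.2],
    [0,0,8.2],
    [0,0,8.2],
  ],
  rot=[
    [0,0,0],
    [0,0,0],
    [0,0,0],
    [0,0,0],
    [0,0,0],
    [0,0,0],
    [0,0,0],
    [0,0,0],
    [0,0,0],
    [0,0,0],
  ],
  claw=[1,1,1,1,1,0,0,0,0,0],
)

```text
time_s: 25.58
tcp_pos: [483.1, 165.4, 46.4]
ee_rot: [3.14, -0.0, 1.507]
ft_force: [-2.4, 0.3, 5.6]
width: 40.3
grasp_force: 59.9
```

drive_tool(
  xyz=[
    [0,0,-0.4],
    [0,0,-1.2],
    [0,0,-2.5],
    [0,0,-4.5],
    [0,0,-6.5],
    [0,0,-8.5],
    [0,0,-10],
    [0,0,-10.5],
    [0,0,-10.5],
  ],
  rot=[
    [0,0,0],
    [0,0,0],
    [0,0,0],
    [0,0,0],
    [0,0,0],
    [0,0,0],
    [0,0,0],
    [0,0,0],
    [0,0,0],
  ],
  claw=[0,0,0,0,0,0,0,0,0],
)

```text
time_s: 26.7
tcp_pos: [482.7, 165.3, 150.5]
ee_rot: [3.141, -0.0, 1.507]
ft_force: [0.2, -0.0, -0.8]
width: 40.3
grasp_force: 60.5
```

```bash
python3 - <<'E'
from h import *
d=snapshot('side'); cv2.imwrite('pics/g6.png',cv2.resize(d['pixels'][80:220,190:330],None,fx=3,fy=3,interpolation=cv2.INTER_CUBIC))
plan(515.1,-169,151,1.644)
E
```

```text
shift [-33.14   5.39  -0.09] rot [-0.001  0.    -0.137]
```

View pics/g6.png

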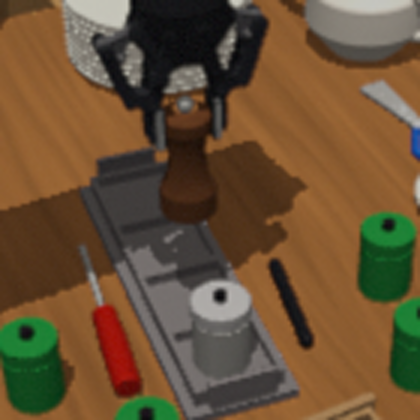

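The mill is held upright at (187,165) in the crop, with the tin still at (220,330). I carry it.

drive_tool(
  xyz=[
    [-1.5,0.2,0],
    [-4.5,0.7,0],
    [-9,1.5,0],
    [-13.5,2.2,0],
    [-18,2.9,0],
    [-22.5,3.7,0],
    [-26.5,4.3,0],
    [-29.5,4.8,0],
    [-31.8,5.2,0],
    [-33.1,5.4,0],
    [-33.1,5.4,0],
    [-33.1,5.4,0],
  ],
  rot=[
    [0,0,-0.01],
    [0,0,-0.02],
    [0,0,-0.03],
    [0,0,-0.05],
    [0,0,-0.07],
    [0,0,-0.09],
    [0,0,-0.11],
    [0,0,-0.12],
    [0,0,-0.13],
    [0,0,-0.14],
    [0,0,-0.14],
    [0,0,-0.14],
  ],
  claw=[0,0,0,0,0,0,0,0,0,0,0,0],
)

```text
time_s: 28.25
tcp_pos: [515.2, -167.7, 150.3]
ee_rot: [-3.141, -0.0, 1.647]
ft_force: [-0.9, 0.6, -0.5]
width: 39.6
grasp_force: 60.5
```

drive_tool(
  xyz=[
    [0,0,0.5],
    [0,0,2],
    [0,0,4],
    [0,0,5.7],
    [0,0,6.8],
    [0,0,7.4],
    [0,0,7.7],
    [0,0,7.9],
    [0,0,7.9],
  ],
  rot=[
    [0,0,0],
    [0,0,0],
    [0,0,0],
    [0,0,0],
    [0,0,0],
    [0,0,0],
    [0,0,0],
    [0,0,0],
    [0,0,0],
  ],
  claw=[0,0,0,0,0,0,0,0,0],
)

```text
time_s: 29.38
tcp_pos: [515.5, -168.6, 71.7]
ee_rot: [3.141, 0.0, 1.647]
ft_force: [-1.3, 0.4, -1.1]
width: 39.6
grasp_force: 60.5
```

```bash
python3 - <<'E'
from h import *
c=np.array([515.1,-169]); plan(*c,68.5,1.644)
for n in('top','side'):
    P,d=cloud(n); print(n,circ(sel(P,c,33,54,62),c,22))
E
```

```text
shift [-0.04 -0.04  0.32] rot [0.    0.    0.003]
top (array([ 513.08095001, -167.44205734]), np.float64(0.2608258347315644), 16)
side (array([ 514.26469882, -170.15359142]), np.float64(0.9168129700784213), 60)
```

drive_tool(
  xyz=[
    [0,0,0.1],
    [0,0,0.2],
    [0,0,0.3],
    [0,0,0.3],
  ],
  rot=[
    [0,0,0],
    [0,0,0],
    [0,0,0],
    [0,0,0],
  ],
  claw=[0,0,0,0],
)

```text
time_s: 29.98
tcp_pos: [515.5, -168.7, 69.4]
ee_rot: [3.141, 0.001, 1.647]
ft_force: [-3.0, 0.3, 8.3]
width: 39.4
grasp_force: 61.4
```

drive_tool(
  xyz=[
    [0,0,0],
    [0,0,0],
    [0,0,0],
    [0,0,0],
    [0,0,0],
    [0,0,-0.5],
    [0,0,-2],
    [0,0,-4],
    [0,0,-6],
    [0,0,-7],
    [0,0,-7],
  ],
  rot=[
    [0,0,0],
    [0,0,0],
    [0,0,0],
    [0,0,0],
    [0,0,0],
    [0,0,0],
    [0,0,0],
    [0,0,0],
    [0,0,0],
    [0,0,0],
    [0,0,0],
  ],
  claw=[1,1,1,1,1,1,1,1,1,1,1],
)

```text
time_s: 31.35
tcp_pos: [515.8, -168.7, 139.4]
ee_rot: [3.14, 0.001, 1.647]
ft_force: [0.5, -0.1, -0.1]
width: 85.7
grasp_force: 0.0
```

```bash
python3 - <<'E'
from h import *
c=np.array([515.1,-169])
for n in('top','side'):
    P,d=cloud(n); print(n,circ(sel(P,c,33,54,62),c,22),circ(sel(P,c,30,121,131),c,21))
plan(475.3,84.7,120,1.507)
E
```

```text
top (array([ 512.57676662, -167.81752164]), np.float64(0.31650025847309493), 21) (array([ 514.0431932 , -169.70481743]), np.float64(0.26036475571597784), 30)
side (array([ 514.09770018, -170.26167048]), np.float64(0.8259078961396042), 71) (array([ 515.45079932, -168.23987031]), np.float64(0.6113892765960145), 79)
shift [25.54 -2.05  1.82] rot [-0.001 -0.     0.14 ]
```

drive_tool(
  xyz=[
    [2.5,-0.2,0],
    [7,-0.6,0],
    [12,-1,0.5],
    [17,-1.4,1],
    [21.5,-1.7,1.5],
    [24.5,-2,1.8],
    [25.5,-2,1.8],
    [25.5,-2,1.8],
    [25.5,-2,1.8],
  ],
  rot=[
    [0,0,0.01],
    [0,0,0.04],
    [0,0,0.07],
    [0,0,0.1],
    [0,0,0.12],
    [0,0,0.14],
    [0,0,0.14],
    [0,0,0.14],
    [0,0,0.14],
  ],
  claw=[1,1,1,1,1,1,1,1,1],
)

```text
time_s: 32.58
tcp_pos: [476.4, 83.4, 120.4]
ee_rot: [-3.141, 0.0, 1.506]
ft_force: [0.2, -0.3, -0.5]
width: 85.2
grasp_force: 0.0
```

drive_tool(
  xyz=[
    [0,0,2],
    [0,0,4.5],
    [0,0,7],
    [0,0,9.5],
    [0,0,10.8],
    [0,0,10.8],
    [0,0,10.8],
    [0,0,10.8],
    [0,0,10.8],
    [0,0,10.8],
    [0,0,10.8],
  ],
  rot=[
    [0,0,0],
    [0,0,0],
    [0,0,0],
    [0,0,0],
    [0,0,0],
    [0,0,0],
    [0,0,0],
    [0,0,0],
    [0,0,0],
    [0,0,0],
    [0,0,0],
  ],
  claw=[1,1,1,1,1,1,0,0,0,0,0],
)

```text
time_s: 33.95
tcp_pos: [476.6, 84.3, 13.5]
ee_rot: [3.14, 0.0, 1.507]
ft_force: [-2.5, -1.1, 5.4]
width: 49.6
grasp_force: 61.0
```

drive_tool(
  xyz=[
    [0,0,-0.4],
    [0,0,-1.2],
    [0,0,-2.5],
    [0,0,-4.5],
    [0,0,-6.5],
    [0,0,-8],
    [0,0,-8.5],
    [0,0,-8.5],
  ],
  rot=[
    [0,0,0],
    [0,0,0],
    [0,0,0],
    [0,0,0],
    [0,0,0],
    [0,0,0],
    [0,0,0],
    [0,0,0],
  ],
  claw=[0,0,0,0,0,0,0,0],
)

```text
time_s: 34.95
tcp_pos: [476.2, 84.2, 97.8]
ee_rot: [3.141, -0.0, 1.507]
ft_force: [-0.0, 0.1, -1.4]
width: 49.6
grasp_force: 62.3
```

```bash
python3 - <<'E'
from h import *
d=snapshot('side'); cv2.imwrite('pics/g7.png',cv2.resize(d['pixels'][80:320,190:430],None,fx=2.4,fy=2.4,interpolation=cv2.INTER_CUBIC))
plan(509.3,-89.2,97,1.644)
E
```

```text
shift [-17.1    4.44   0.03] rot [-0.    -0.    -0.137]
```

View pics/g7.png

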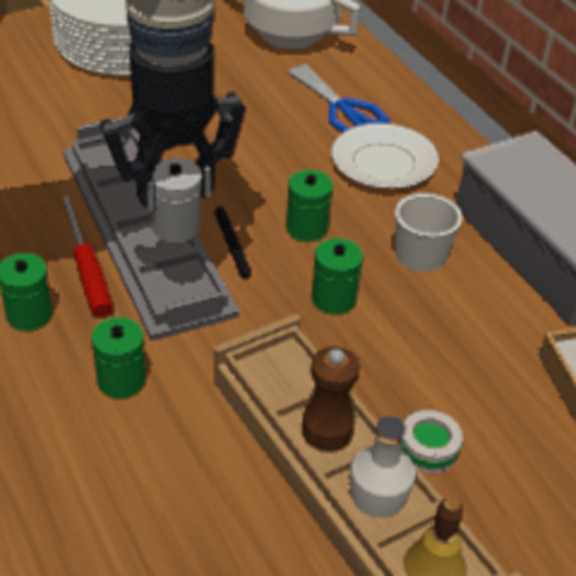

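The tin hangs upright at (177,205). Mill (330,400), vase (382,470) and bell (440,540) stand in the rack. I carry the tin to the left compartment.

drive_tool(
  xyz=[
    [-1,0.3,0],
    [-3.5,0.9,0],
    [-7,1.8,0],
    [-10.5,2.7,0],
    [-13.5,3.5,0],
    [-15.7,4.1,0],
    [-17,4.4,0],
    [-17.1,4.4,0],
    [-17.1,4.4,0],
  ],
  rot=[
    [0,0,-0.01],
    [0,0,-0.03],
    [0,0,-0.06],
    [0,0,-0.09],
    [0,0,-0.12],
    [0,0,-0.14],
    [0,0,-0.14],
    [0,0,-0.14],
    [0,0,-0.14],
  ],
  claw=[0,0,0,0,0,0,0,0,0],
)

```text
time_s: 36.12
tcp_pos: [508.8, -88.8, 97.3]
ee_rot: [-3.141, -0.0, 1.647]
ft_force: [-0.5, -0.1, -1.6]
width: 49.4
grasp_force: 62.3
```

drive_tool(
  xyz=[
    [0,0,0.5],
    [0,0,1.7],
    [0,0,3.2],
    [0,0,4.4],
    [0,0,5.2],
    [0,0,5.6],
    [0,0,5.8],
    [0,0,5.9],
    [0,0,5.9],
  ],
  rot=[
    [0,0,0],
    [0,0,0],
    [0,0,0],
    [0,0,0],
    [0,0,0],
    [0,0,0],
    [0,0,0],
    [0,0,0],
    [0,0,0],
  ],
  claw=[0,0,0,0,0,0,0,0,0],
)

```text
time_s: 37.25
tcp_pos: [509.2, -89.3, 38.7]
ee_rot: [3.141, 0.0, 1.647]
ft_force: [-0.0, -0.6, -2.4]
width: 49.6
grasp_force: 62.3
```

```bash
python3 - <<'E'
from h import *
c=np.array([509.3,-89.2]); plan(*c,35.5,1.644)
for n in('top','side'):
    P,d=cloud(n); print(n,circ(sel(P,c,33,56,75),c,25))
E
```

```text
shift [0.01 0.01 0.32] rot [0.    0.    0.003]
top (array([509.3, -89.2]), np.float64(nan), 0)
side (array([509.06164329, -88.63534402]), np.float64(0.5562284749591839), 117)
  return _methods._mean(a, axis=axis, dtype=dtype,
  ret = ret.dtype.type(ret / rcount)
```

drive_tool(
  xyz=[
    [0,0,0.1],
    [0,0,0.2],
    [0,0,0.3],
    [0,0,0.3],
  ],
  rot=[
    [0,0,0],
    [0,0,0],
    [0,0,0],
    [0,0,0],
  ],
  claw=[0,0,0,0],
)

```text
time_s: 37.85
tcp_pos: [509.2, -89.3, 36.5]
ee_rot: [3.141, 0.001, 1.647]
ft_force: [-3.3, 0.6, 11.0]
width: 49.6
grasp_force: 63.7
```

drive_tool(
  xyz=[
    [0,0,-0.1],
    [0,0,-0.1],
    [0,0,-0.1],
    [0,0,-0.1],
    [0,0,-0.1],
    [0,0,-0.5],
    [0,0,-2],
    [0,0,-5],
    [0,0,-8],
    [0,0,-11],
    [0,0,-12],
    [0,0,-12],
  ],
  rot=[
    [0,0,0],
    [0,0,0],
    [0,0,0],
    [0,0,0],
    [0,0,0],
    [0,0,0],
    [0,0,0],
    [0,0,0],
    [0,0,0],
    [0,0,0],
    [0,0,0],
    [0,0,0],
  ],
  claw=[1,1,1,1,1,1,1,1,1,1,1,1],
)

```text
time_s: 39.35
tcp_pos: [509.2, -89.3, 155.9]
ee_rot: [3.141, 0.0, 1.647]
ft_force: [0.1, 0.2, 0.1]
width: 85.0
grasp_force: 0.0
```

```bash
python3 - <<'E'
from h import *
P,d=cloud('side')
R=[[526.7,-328.5],[520.9,-248.7],[515.1,-169.0],[509.3,-89.2]]
for o,c,a,b,r in zip(('bell','vase','mill','tin'),R,(100,98,121,56),(120,112,131,100),(10,11.5,21,25)):
    print(o,(circ(sel(P,np.array(c),30,a,b),c,r)[0]-c).round(1),'top',np.percentile(sel(P,np.array(c),20,40,160)[:,2],99).round())
cv2.imwrite('pics/end.png',cv2.resize(d['pixels'][160:400,220:460],None,fx=2.4,fy=2.4,interpolation=cv2.INTER_CUBIC))
E
```

```text
bell [1.1 0.7] top 125.0
vase [1.1 0.8] top 133.0
mill [0.6 0.6] top 145.0
tin [-0.9  0.6] top 116.0
```

View pics/end.png

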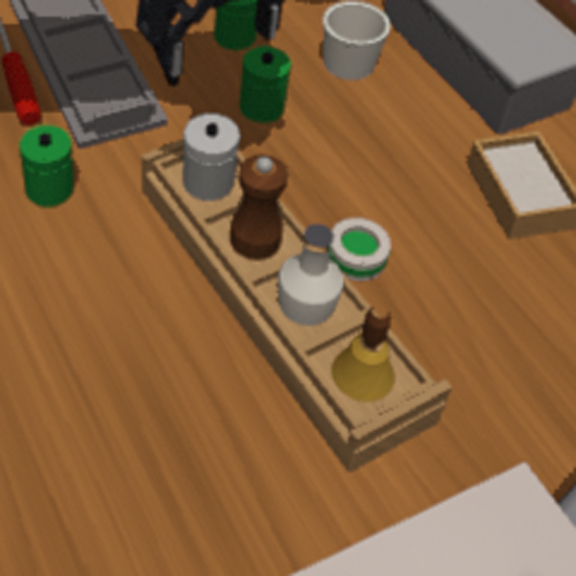

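The final picture shows tin (210,157), mill (260,205), vase (312,280) and bell (367,355) upright in the rack, left to right, with the gripper clear. I hand the job in.

```bash
python3 -c "
from workcell import robot; print(robot.close_job())"
```

```text
the job is handed in; nothing more can be done
None
```

The job is handed in at about 39 s: the rack now reads, left to right from the robot, tin, mill, vase, bell (the reverse of the crate), each upright and about 1 mm from its compartment centre by camera; the judge's verdict was not shown.

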